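# Fetch the wick bar from the drawer behind the candle tins

### The arm

A 7-joint arm with a two-finger parallel gripper is mounted at the origin on a cart in front of the work surface, level with it; the furniture and walls round the work are solid. World frame = base frame: x ahead of the robot, y to its left, z up, the work surface at z = 0. Lengths are in m, angles in rad, forces in N, time in s.
With the tool pointing down it reaches from about 0.425 to 0.95 m from the base axis. Payload 4.7 kg.
Tool frame: the origin (TCP) lies at the very end of the fingers, on their centre line; the grasp point (between the pads) lies 19 mm behind it (robot.grip_point_offset is the distance from the TCP to the grasp point, in m); z points along the fingers, y is the line along which they close (so a half turn about z gives the same grasp; the last joint's range is limited). The gripper opens to 85 mm and grips with 20 to 120 N. Pads are 22 mm wide; open, the fingers measure 114 mm over their backs; the gripper's body (76 mm by 85 mm) begins 54 mm behind the grasp point. The pads swing forward as they close: fully open they stand 13 mm farther back than shut.
Start: joints at [-1.359, 0.469, -0.049, 1.532, 0.024, 1.141, -0.082], TCP at [0.161, 0.656, 0.231] pointing down, gripper open.
Joint ranges: [-2.59, 2.59], [-0.33, 1.99], [-1.39, 1.29], [0.1, 2.45], [-1.04, 4.18], [0.21, 1.99], [-2.66, 2.66]. Speed limits (rad/s): [2.57, 2.57, 3.14, 3.14, 3.14, 3.14, 3.14].

### API

Orientations are given as [roll, pitch, yaw] about the fixed x, y, z axes, in that order (R = Rz(yaw) Ry(pitch) Rx(roll)).
In Python, from rig import robot gives the robot as it stands.
- The arm moves only by the tool drive_tool, never from a script. Its argument "increments" is a list of rows, each a list of 7 numbers: the shift along the tool's x, y, z in mm, then the turn, a rotation vector about the tool's x, y, z in rad, then the finger opening in mm, from 0 to 85.4. A call has 1 to 10 rows; each row shifts and turns the commanded pose from where the row before left it, along the tool's axes as they then stand; what a row does not reach is not made up. A row lasts 1/12 s, in which the tool goes at most 41.7 mm and 7.16 degrees, less where a joint would pass 70% of its speed; a pose out of reach is approached as far as the arm can. A call is refused whole if a number of a shift passes 41.7 or a number of a turn 0.125, either way. A call with a gripper value outside its range is refused whole. The fingers move at their own pace and stop on an object; "newtons" is the grip in N (left out, the last holds). Time passes only in rows, so rows that do not move let the fingers close. It gives the time, the measured TCP pose, the force, the opening and the grip force at its end, in the units of the state.
- robot.get_obs(): the state, without advancing time (a new reading comes with each control period).
- robot.camera(name): name is "scene" or "top" or "wrist"; returns the picture (480x640x3 uint8, red, green, blue); there is no depth.
- robot.get_calibration(name): a dict with "fx", "fy", "cx", "cy" (pixels), "pose" (4x4, takes a point from camera to world coordinates). Camera axes: x right, y down, z forward; pixel columns grow to the right and rows downward; lengths in m; the calibration is good to about 2 mm. A picture is of the moment at which its call begins: read the wrist's pose just before it. get_calibration takes no time and is no camera call; for the wrist camera it gives the pose at the moment of the call.
- robot.job_done(): hands the job in; it is judged then, once.
Trained networks look in the newest picture that a camera, given by its name, has taken for a name from the list of things; names that differ only in an ending like _2 or _b are one class to them, and where a whole thing is asked for, a point or a joint stands for the part that bears it (a point fixed in the world has none). Each returns a list of dicts, best first, with "p" (0 to 1); they miss things now and then, are a little off and sometimes report something else, mostly with a low value. They report only what shows in the picture. A call takes as long as a camera call.
- robot.outline_of(target, camera): "mask" (480x640 bool, what is visible of it).
- robot.tip_of(target, camera): "at" ([x, y, z] in m, in the coordinates of the camera as it stood for that picture, good to about 4 mm: a listed point, or the origin of a listed thing).
The state is a dict: "clock": time; "qpos": joint angles; "qd": joint speeds; "tau": joint torques, N m; "eef_pos": TCP position; "tool_rot": TCP orientation; "wrist_force": force on the tool from outside, world axes, zero at the start; "moment": the same for the moment, N m; "opening": finger opening in m; "grip_force": force on a finger pad.
Only numpy, scipy, OpenCV 4.12 (cv2) and the standard library are available. Lean on these libraries where they do the work, as an engineer would, in place of code of your own. Each camera call takes 0.05 s, during which the arm holds its last target. There are 200 camera calls.

### The job

The amber candle jar at the front of the bench has just been poured and needs the wooden wick bar, which lies in the clear drawer behind the two candle tins. Set both tins aside upright in the blue-rimmed tray, pull the drawer well open, take the bar out and lay it flat across the rim of the jar with its brass clip over the middle, without shifting the jar. Then push the drawer fully home and put each tin back upright in the middle of the coaster that it came from.

Things in the scene. Friction and masses are not known exactly. Their poses are not given: they have to be found in the camera images.
- case_drawer (a joint): Clear drawer of a clear acrylic case (125 deep x 196 wide x 64 mm high, fixed to the bench; contents seen through its top). 0 = shut, up to 0.090 m = fully open; about 1.5 N of friction, stays where it is left. Slides level along -x of the handle's frame, roughly towards the robot. May start up to 3 mm open.
- drawer_handle (a point): Middle of the drawer's steel bar handle: about 100 mm long along its own y, 11 mm thick, axis 36 mm above the bench and 35 mm in front of the drawer's front plate (4 mm thick, top edge 62 mm above the bench). This frame moves with the drawer; its x points into the case, so the drawer opens towards -x; z up. Open, the drawer shows about 85 mm of its depth.
- wick_bar_center (a point): Wooden strip 104 mm long (its y) x 18 (its x) x 6 thick, with a brass clip 18 x 30 mm on its middle; 20 mm high in all, 45 g. The point is the clip's middle, 10 mm above the underside; z up. Loose on the drawer's felt floor (12.5 mm above the bench), length roughly across the drawer, about 40 mm behind the front plate; rides with the drawer. Grip it across the clip's 18 mm.
- red_tin_center (a point): White round candle tin with a red disc on its lid, 67 mm in diameter, 46 mm high, 0.11 kg, upright; the point is its centre, half-way up (23 mm over its underside). It stands on one of the two coasters in front of the drawer.
- black_tin_center (a point): White round candle tin with a black disc on its lid, 67 mm in diameter, 46 mm high, 0.11 kg, upright; the point is its centre, half-way up (23 mm over its underside). It stands on the other coaster in front of the drawer.
- cork_coaster: Round cork coaster, 84 mm in diameter, 4 mm thick, fixed to the bench; origin at the centre of its underside.
- slate_coaster: Round dark grey coaster, 84 mm in diameter, 4 mm thick, fixed to the bench; origin at the centre of its underside.
- tray: Shallow white tray with a blue rim, empty, 190 mm (its x) x 110 mm (its y); the inner floor is 4 mm and the rim 10 mm above the bench; fixed to the bench; origin at the centre of its underside. Takes the two tins side by side along its x.
- amber_jar_rim (a point): Glass tumbler candle with amber wax, 67 mm in diameter, 85 mm high, 0.22 kg, loose on the bench, upright, open above; the point is the centre of its rim, 85 mm above its underside. The wick ends below the rim. (A like jar at the back, behind the white roll, is not meant.)

How it is judged:
On the way, in this order (a step that is already met when the one before it is completed fails the run):
1. both tins stand upright in the tray (x of red_tin_center in the frame of tray between -0.065 and 0.065 m and y of red_tin_center in the frame of tray between -0.025 and 0.025 m and z of each of red_tin_center, black_tin_center in the frame of tray below 0.034 m and angle between each of red_tin_center, black_tin_center's own z axis and vertical below 0.1 rad and x of black_tin_center in the frame of tray between -0.065 and 0.065 m and y of black_tin_center in the frame of tray between -0.025 and 0.025 m), for 0.2 s.
2. the drawer is pulled well open (more than 70 mm) while both tins stand in the tray (all of step 1 and value of joint case_drawer above 0.07 m), for 0.2 s.
3. the wick bar lies flat across the jar's rim, its clip within 10 mm of the middle, and is let go (horizontal distance between wick_bar_center and amber_jar_rim below 0.01 m and z of wick_bar_center in the frame of amber_jar_rim between 0.006 and 0.015 m and angle between wick_bar_center's own z axis and vertical below 0.12 rad and angle between amber_jar_rim's own z axis and vertical below 0.08 rad and contact force between the fingers and wick_bar below 0.05 N), for 0.3 s.
At the end, for the whole second after the job is handed in: The wick bar lies flat and at rest on the jar's rim, its clip within 10 mm of the rim's middle; the jar stands within 30 mm of where it was; the drawer is shut to within 6 mm; each tin stands upright within 12 mm of where it stood at the start; all is released and at rest (horizontal distance between wick_bar_center and amber_jar_rim below 0.01 m and z of wick_bar_center in the frame of amber_jar_rim between 0.006 and 0.015 m and angle between wick_bar_center's own z axis and vertical below 0.12 rad and angle between each of amber_jar_rim, red_tin_center, black_tin_center's own z axis and vertical below 0.08 rad and distance of each of red_tin_center, black_tin_center from where it was at the start of the episode below 0.012 m and value of joint case_drawer below 0.006 m and distance of amber_jar_rim from where it was at the start of the episode below 0.03 m and linear speed of each of wick_bar, red_tin, black_tin, amber_jar below 0.02 m/s); the robot touches nothing.
It fails at once if a tin is tipped over (angle between any of red_tin_center, black_tin_center's own z axis and vertical above 0.6 rad).
It fails at once if the jar is tipped (angle between amber_jar_rim's own z axis and vertical above 0.35 rad).
It also fails if it takes over 141 s, if anything falls off the work surface, if the arm or the gripper's body presses on something with over 40 N, if the wrist force passes 120 N, or if a joint passes its speed limit or range.

## Working session

There is one attempt and no reset: what is moved stays moved. The work goes in short steps, Python scripts to look and compute and a tool call to move; the robot and the scene stay as the last step left them, time stands still between calls to the robot, and variables do not carry over. Pictures are saved under pics/ and viewed, at most 14 in all, crops included, and the job is handed in when it is done.

Besides the shell and the picture viewer there is one more tool, called after "Call:" as a command line: name --pt "numbers of a row" for each row, then --argument value for the rest. drive_tool: Moves the arm, as the interface text tells. Its arguments: {"type":"object","properties":{"increments":{"type":"array","items":{"type":"array","items":{"type":"number"}}},"newtons":{"type":"number"}},"required":["increments"]}

```bash
ls; mkdir -p pics; cat > h.py <<'E'
import numpy as np, cv2
from rig import robot
from scipy.spatial.transform import Rotation as R
def snap(cam,fn=None):
    im=robot.camera(cam)
    if fn: cv2.imwrite('pics/'+fn,cv2.cvtColor(im,cv2.COLOR_RGB2BGR))
    return im
def tips(cam,names):
    T=np.array(robot.get_calibration(cam)['pose'])
    for n in names:
        for d in robot.tip_of(n,cam)[:2]:
            w=T[:3,:3]@np.array(d['at'])+T[:3,3]
            print(cam,n,round(d['p'],2),np.round(w,4))
def ray(cam,u,v,z):
    c=robot.get_calibration(cam);T=np.array(c['pose'])
    d=T[:3,:3]@np.array([(u-c['cx'])/c['fx'],(v-c['cy'])/c['fy'],1.])
    return T[:3,3]+d*(z-T[2,3])/d[2]
def st():
    o=robot.get_obs();print(round(o['clock'],2),np.round(o['eef_pos'],4),np.round(o['tool_rot'],3),np.round(o['wrist_force'],1),o['opening'],np.round(o['qpos'],2))
E
python3 - <<'E'
from h import *
st()
N=['drawer_handle','wick_bar_center','red_tin_center','black_tin_center','cork_coaster','slate_coaster','tray','amber_jar_rim']
for c in ['top','scene']:
    snap(c,c+'0.png');tips(c,N)
E
```

```text
pics
0.0 [0.1608 0.655  0.2303] [-3.14   0.     2.901] [-0.3  1.1 -0.7] 0.08548181425114595 [-1.36  0.47 -0.05  1.53  0.02  1.14 -0.08]
top drawer_handle 0.57 [0.5106 0.042  0.035 ]
top red_tin_center 0.9 [0.4548 0.0985 0.0269]
top black_tin_center 0.92 [ 0.4506 -0.0146  0.0231]
top cork_coaster 0.64 [ 0.4485 -0.0189  0.0013]
top slate_coaster 0.93 [4.519e-01 9.950e-02 2.000e-04]
top tray 0.76 [ 0.4528 -0.1681  0.0015]
top amber_jar_rim 0.73 [0.4429 0.2896 0.0857]
scene drawer_handle 0.66 [0.5048 0.0394 0.036 ]
scene red_tin_center 0.74 [0.4551 0.092  0.0228]
scene black_tin_center 0.77 [ 0.4471 -0.019   0.0291]
scene cork_coaster 0.84 [ 0.4487 -0.0191 -0.0033]
scene slate_coaster 0.76 [ 0.4484  0.0959 -0.0065]
scene tray 0.85 [ 0.4533 -0.1699 -0.0059]
scene amber_jar_rim 0.88 [0.4376 0.2857 0.0839]
scene amber_jar_rim 0.38 [0.4545 0.0931 0.025 ]
```

View pics/top0.png

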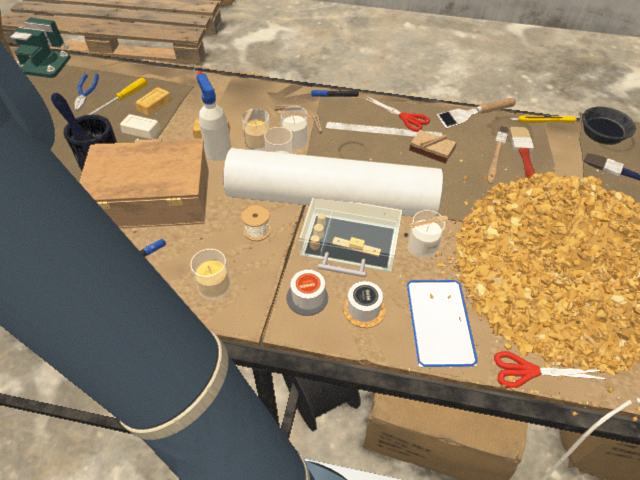

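View pics/scene0.png

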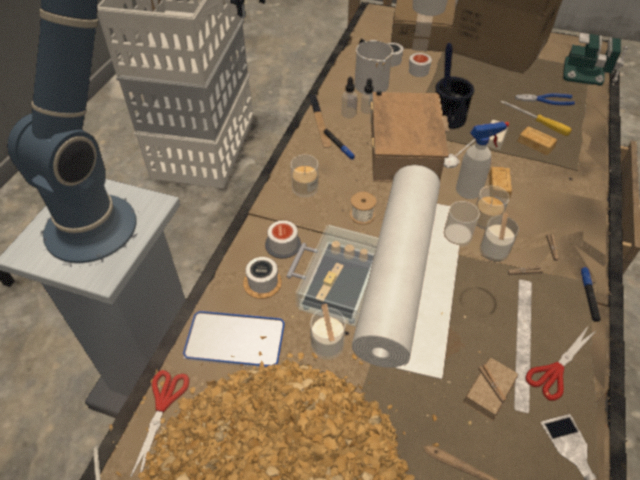

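The top view shows the red tin on slate (308,288), the black tin on cork (365,300), the tray (442,322), the handle (342,268), the bar on the drawer floor (358,246) and the amber jar (210,268). The scene view agrees. Moving over to look with the wrist camera.

Call:
drive_tool --pt "0 0 0 0 0 -0.12 85.4" --pt "0 0 0 0 0 -0.12 85.4" --pt "-23 -30 -4 0 0 0 85.4" --pt "-23 -30 -4 0 0 0 85.4" --pt "-23 -30 -4 0 0 0 85.4" --pt "-23 -30 -4 0 0 0 85.4" --pt "-23 -30 -4 0 0 0 85.4" --pt "-23 -30 -4 0 0 0 85.4" --pt "-23 -30 -4 0 0 0 85.4" --pt "-23 -30 -4 0 0 0 85.4"

```text
clock: 1.73
eef_pos: [0.3457, 0.4138, 0.2638]
tool_rot: [3.141, 0.0, 3.141]
wrist_force: [1.2, -0.3, -0.2]
opening: 0.0854
grip_force: 0.0
```

Call:
drive_tool --pt "-20 -30 -4 0 0 0 85.4" --pt "-20 -30 -4 0 0 0 85.4" --pt "-20 -30 -4 0 0 0 85.4" --pt "-20 -30 -4 0 0 0 85.4" --pt "0 0 0 0 0 0 85.4" --pt "0 0 0 0 0 0 85.4"

```text
clock: 2.23
eef_pos: [0.4262, 0.2933, 0.2799]
tool_rot: [3.141, 0.001, 3.135]
wrist_force: [0.3, 0.6, -0.5]
opening: 0.0854
grip_force: 0.0
```

```bash
python3 - <<'E'
from h import *
st(); snap('wrist','w1.png');tips('wrist',['amber_jar_rim','red_tin_center','slate_coaster'])
c=robot.get_calibration('wrist');print(np.round(c['pose'],3))
E
```

```text
2.23 [0.4262 0.2933 0.2799] [3.141e+00 1.000e-03 3.135e+00] [ 0.3  0.6 -0.5] 0.08541714684607678 [-0.76  0.17  0.08  1.85 -0.01  1.13  0.9 ]
wrist amber_jar_rim 0.91 [0.4347 0.2896 0.0856]
wrist slate_coaster 0.65 [0.4379 0.2899 0.0797]
[[-0.002  0.965  0.261  0.358]
 [ 1.     0.002 -0.001  0.297]
 [-0.002  0.261 -0.965  0.421]
 [ 0.     0.     0.     1.   ]]
```

Call:
drive_tool --pt "-2 -36 -4 0 0 0 85.4" --pt "-2 -36 -4 0 0 0 85.4" --pt "-2 -36 -4 0 0 0 85.4" --pt "-2 -36 -4 0 0 0 85.4" --pt "-2 -36 -4 0 0 0 85.4" --pt "-2 -36 -4 0 0 0 85.4" --pt "-2 -36 -4 0 0 0 85.4" --pt "0 0 0 0 0 0 85.4" --pt "0 0 0 0 0 0 85.4"

```text
clock: 3.18
eef_pos: [0.4385, 0.0427, 0.3076]
tool_rot: [3.141, 0.001, 3.138]
wrist_force: [-0.3, 0.7, -0.6]
opening: 0.0852
grip_force: 0.0
```

```bash
python3 - <<'E'
from h import *
st(); snap('wrist','w2.png');tips('wrist',['red_tin_center','slate_coaster','black_tin_center','cork_coaster','drawer_handle','wick_bar_center','tray'])
def fit(name,z,cam='wrist'):
    r=robot.outline_of(name,cam)
    if not r: return
    m=r[0]['mask'].astype(np.uint8)
    cs=max(cv2.findContours(m,0,1)[0],key=cv2.contourArea)[:,0]
    P=np.array([ray(cam,u,v,z)[:2] for u,v in cs])
    (c,w,a)=cv2.minAreaRect((P*1000).astype(np.float32));print(name,round(r[0]['p'],2),np.round(c,1),np.round(w,1),round(a,1), cs.min(0),cs.max(0))
fit('drawer_handle',.036);fit('slate_coaster',.004);fit('cork_coaster',.004);fit('wick_bar_center',.02)
E
```

```text
3.18 [0.4385 0.0427 0.3076] [3.141e+00 1.000e-03 3.138e+00] [-0.3  0.7 -0.6] 0.08520814508157397 [-0.48 -0.    0.29  1.96 -0.    1.18  1.38]
wrist red_tin_center 0.88 [0.45   0.0962 0.0279]
wrist black_tin_center 0.57 [ 0.4465 -0.0175  0.0257]
wrist tray 0.8 [ 4.508e-01 -1.646e-01  4.000e-04]
wrist tray 0.45 [0.4507 0.0939 0.0239]
drawer_handle 0.7 [530.3  39.4] [ 57.8 204.3] 0.0 [222 257] [411 308]
slate_coaster 0.65 [438.6  94.2] [57.5 83.3] 20.6 [333 165] [409 229]
cork_coaster 0.74 [435.1  -9.8] [82.8 53.8] 60.0 [228 164] [302 228]
```

View pics/w2.png

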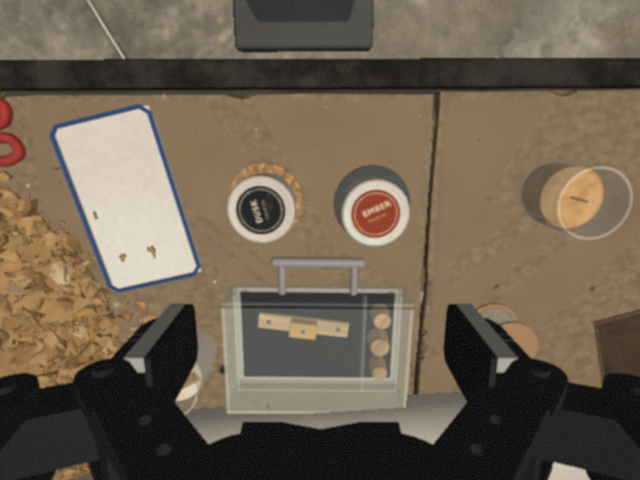

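The wrist picture shows the black tin (264,208), red tin (376,212), handle bar from (273,262) to (365,263), bar clip (303,328), jar rim (596,202) and tray corners (53,130), (148,106), (199,270), (115,290).

```bash
python3 - <<'E'
from h import *
im=cv2.imread('pics/w2.png');g=cv2.cvtColor(im,cv2.COLOR_BGR2HSV)
for n,(u,v) in dict(black=(264,208),red=(376,212)).items():
    m=((g[...,1]<45)&(g[...,2]>150)).astype(np.uint8)
    w=np.zeros_like(m);cv2.circle(w,(u,v),42,1,-1);m*=w
    cs=max(cv2.findContours(m,0,1)[0],key=cv2.contourArea)[:,0]
    # lid-plane circle fit, radius 33.5, robust
    P=np.array([ray('wrist',a,b,.05)[:2] for a,b in cs])
    from scipy.optimize import least_squares
    s=least_squares(lambda p:np.hypot(*(P-p[:2]).T)-p[2],[*P.mean(0),.0335],loss='soft_l1',f_scale=.001).x
    print(n,np.round(s,4), len(P))
f=lambda u,v,z:np.round(ray('wrist',u,v,z),4)
print('handle',f(273,261.5,.042),f(365,263,.042))
print('bar',f(258,320,.0185),f(349,329,.0185),f(303,327,.0325))
print('jar',f(596,202,.085),f(560,202,.085),f(632,202,.085))
for p in [(53,130),(148,106),(199,270),(115,290)]: print('tray',f(*p,.01))
print('case',f(223,304,.064),f(412,304,.064),f(227,413,.064),f(408,410,.064))
T=np.mean([f(*p,.01) for p in [(53,130),(148,106),(199,270),(115,290)]],0);print(T)
E
```

```text
black [ 0.4483 -0.0153  0.0324] 187
red [0.452  0.097  0.0324] 186
handle [ 0.5045 -0.006   0.042 ] [0.5062 0.0893 0.042 ]
bar [ 0.5821 -0.0281  0.0185] [0.5934 0.0757 0.0185] [0.5838 0.0237 0.0325]
jar [0.4351 0.2883 0.085 ] [0.4351 0.2563 0.085 ] [0.4351 0.3202 0.085 ]
tray [ 0.373  -0.2317  0.01  ]
tray [ 0.3496 -0.1314  0.01  ]
tray [ 0.5249 -0.0933  0.01  ]
tray [ 0.549  -0.1909  0.01  ]
case [ 0.5424 -0.0551  0.064 ] [0.5424 0.1353 0.064 ] [ 0.6706 -0.0587  0.064 ] [0.6667 0.1381 0.064 ]
[ 0.449125 -0.161825  0.01    ]
```

Call:
drive_tool --pt "-1.2 -7.2 26 0 0 0 85.4" --pt "-1.2 -7.2 26 0 0 0 85.4" --pt "-1.2 -7.2 26 0 0 0 85.4" --pt "-1.2 -7.2 26 0 0 0 85.4" --pt "-1.2 -7.2 26 0 0 0 85.4" --pt "-1.2 -7.2 26 0 0 0 85.4" --pt "-1.2 -7.2 26 0 0 0 85.4" --pt "-1.2 -7.2 26 0 0 0 85.4" --pt "0 0 0 0 0 0 85.4"

```text
clock: 4.53
eef_pos: [0.4449, -0.0157, 0.0956]
tool_rot: [-3.14, -0.009, 3.139]
wrist_force: [-0.2, 0.1, -0.5]
opening: 0.0858
grip_force: 0.0
```

Call:
drive_tool --pt "0 0 22 0 0 0 85.4" --pt "0 0 22 0 0 0 85.4" --pt "0 0 22 0 0 0 85.4" --pt "0 0 12 0 0 0 85.4" --pt "0 0 6 0 0 0 85.4" --pt "0 0 0 0 0 0 85.4" --pt "0 0 0 0 0 0 85.4"

```text
clock: 5.12
eef_pos: [0.4489, -0.0141, 0.0161]
tool_rot: [3.141, 0.001, 3.141]
wrist_force: [0.5, 0.2, 0.8]
opening: 0.0853
grip_force: 0.0
```

Close gently, then lift.

Call:
drive_tool --pt "0 0 0 0 0 0 60" --pt "0 0 0 0 0 0 60" --pt "0 0 0 0 0 0 60" --pt "0 0 0 0 0 0 60" --pt "0 0 0 0 0 0 60" --pt "0 0 0 0 0 0 60" --pt "0 0 0 0 0 0 60" --pt "0 0 0 0 0 0 60" --newtons 25

```text
clock: 5.78
eef_pos: [0.449, -0.0142, 0.0167]
tool_rot: [3.141, 0.003, 3.141]
wrist_force: [-1.4, -0.3, 7.2]
opening: 0.0663
grip_force: 26.2
```

Call:
drive_tool --pt "0 0 -10 0 0 0 60" --pt "0 0 -20 0 0 0 60" --pt "0 0 -20 0 0 0 60" --pt "0 -10 -10 0 0 0 60" --pt "-10 -25 0 0 0 0 60" --pt "-10 -25 0 0 0 0 60" --pt "-10 -25 0 0 0 0 60" --pt "-10 -25 0 0 0 0 60" --pt "-9 -17 0 0 0 0 60" --pt "0 -10 0 0 0 0 60"

```text
clock: 6.62
eef_pos: [0.4984, -0.1548, 0.0761]
tool_rot: [-3.14, 0.003, 3.138]
wrist_force: [0.7, -0.1, -1.3]
opening: 0.066
grip_force: 28.5
```

Call:
drive_tool --pt "0 0 0 0 0 0 60" --pt "0 0 20 0 0 0 60" --pt "0 0 20 0 0 0 60" --pt "0 0 10 0 0 0 60" --pt "0 0 0 0 0 0 60" --pt "0 0 0 0 0 0 60"

```text
clock: 7.12
eef_pos: [0.4963, -0.1505, 0.0251]
tool_rot: [3.141, -0.001, -3.141]
wrist_force: [1.4, 0.4, -0.6]
opening: 0.0658
grip_force: 28.5
```

Call:
drive_tool --pt "0 0 5 0 0 0 60" --pt "0 0 3 0 0 0 60" --pt "0 0 0 0 0 0 60" --pt "0 0 0 0 0 0 85.4" --pt "0 0 0 0 0 0 85.4" --pt "0 0 0 0 0 0 85.4" --pt "0 0 0 0 0 0 85.4" --pt "0 0 0 0 0 0 85.4" --pt "0 0 0 0 0 0 85.4"

```text
clock: 7.87
eef_pos: [0.497, -0.1513, 0.0174]
tool_rot: [3.142, 0.0, 3.141]
wrist_force: [-1.0, 0.2, 0.2]
opening: 0.0852
grip_force: 0.0
```

Call:
drive_tool --pt "0 0 -20 0 0 0 85.4" --pt "0 0 -30 0 0 0 85.4" --pt "0 0 -30 0 0 0 85.4" --pt "6.4 35.5 0 0 0 0 85.4" --pt "6.4 35.5 0 0 0 0 85.4" --pt "6.4 35.5 0 0 0 0 85.4" --pt "6.4 35.5 0 0 0 0 85.4" --pt "6.4 35.5 0 0 0 0 85.4" --pt "6.4 35.5 0 0 0 0 85.4" --pt "6.6 35.5 0 0 0 0 85.4"

```text
clock: 8.7
eef_pos: [0.4515, 0.0988, 0.0975]
tool_rot: [3.141, 0.0, 3.141]
wrist_force: [0.4, -0.2, -0.5]
opening: 0.0852
grip_force: 0.0
```

Call:
drive_tool --pt "0 0 0 0 0 0 85.4" --pt "0 0 0 0 0 0 85.4" --pt "0 0 22 0 0 0 85.4" --pt "0 0 22 0 0 0 85.4" --pt "0 0 20 0 0 0 85.4" --pt "0 0 11 0 0 0 85.4" --pt "0 0 6 0 0 0 85.4" --pt "0 0 0 0 0 0 85.4" --pt "0 0 0 0 0 0 85.4"

```text
clock: 9.45
eef_pos: [0.4525, 0.0962, 0.0165]
tool_rot: [-3.141, 0.0, 3.139]
wrist_force: [0.1, 0.5, 0.1]
opening: 0.0852
grip_force: 0.0
```

Call:
drive_tool --pt "0 0 0 0 0 0 60" --pt "0 0 0 0 0 0 60" --pt "0 0 0 0 0 0 60" --pt "0 0 0 0 0 0 60" --pt "0 0 0 0 0 0 60" --pt "0 0 0 0 0 0 60" --pt "0 0 0 0 0 0 60"

```text
clock: 10.03
eef_pos: [0.4529, 0.0971, 0.0175]
tool_rot: [3.141, 0.002, 3.141]
wrist_force: [-1.0, -1.8, 6.4]
opening: 0.0658
grip_force: 26.7
```

Call:
drive_tool --pt "0 0 -10 0 0 0 60" --pt "0 0 -22 0 0 0 60" --pt "0 0 -25 0 0 0 60" --pt "0 -15 -23 0 0 0 60" --pt "6 -35 0 0 0 0 60" --pt "6 -35 0 0 0 0 60" --pt "6 -35 0 0 0 0 60" --pt "6 -35 0 0 0 0 60" --pt "6 -35 0 0 0 0 60" --pt "6 -35 0 0 0 0 60"

```text
clock: 10.87
eef_pos: [0.4155, -0.1291, 0.0973]
tool_rot: [3.141, 0.002, 3.141]
wrist_force: [1.0, -0.5, -0.8]
opening: 0.0652
grip_force: 28.7
```

Call:
drive_tool --pt "6 -25 0 0 0 0 60" --pt "0 -18 0 0 0 0 60" --pt "0 0 0 0 0 0 60" --pt "0 0 20 0 0 0 60" --pt "0 0 25 0 0 0 60" --pt "0 0 20 0 0 0 60" --pt "0 0 8 0 0 0 60" --pt "0 0 0 0 0 0 60" --pt "0 0 0 0 0 0 60"

```text
clock: 11.62
eef_pos: [0.4102, -0.1704, 0.0237]
tool_rot: [3.141, 0.0, 3.141]
wrist_force: [-0.5, 0.7, -0.7]
opening: 0.0654
grip_force: 28.7
```

Call:
drive_tool --pt "0 0 4 0 0 0 60" --pt "0 0 2 0 0 0 60" --pt "0 0 0 0 0 0 60" --pt "0 0 0 0 0 0 85.4" --pt "0 0 0 0 0 0 85.4" --pt "0 0 0 0 0 0 85.4" --pt "0 0 0 0 0 0 85.4" --pt "0 0 0 0 0 0 85.4" --pt "0 0 0 0 0 0 85.4"

```text
clock: 12.37
eef_pos: [0.4099, -0.1708, 0.0173]
tool_rot: [3.142, 0.0, 3.141]
wrist_force: [0.3, -0.0, 0.9]
opening: 0.0854
grip_force: 0.0
```

Call:
drive_tool --pt "0 0 -20 0 0 0 85.4" --pt "0 0 -30 0 0 0 85.4" --pt "0 0 -40 0 0 0 85.4" --pt "-4 20 -30 0 0 0 85.4" --pt "-5 20 -30 0 0 0 85.4" --pt "-5 20 -30 0 0 0 85.4" --pt "-5 20 -30 0 0 0 85.4" --pt "-5 20 -20 0 0 0 85.4" --pt "-5 20 0 0 0 0 85.4" --pt "0 0 0 0 0 0 85.4"

```text
clock: 13.2
eef_pos: [0.4406, -0.0466, 0.2487]
tool_rot: [3.14, 0.004, -3.136]
wrist_force: [-0.1, 0.3, 0.1]
opening: 0.0854
grip_force: 0.0
```

```bash
python3 - <<'E'
from h import *
st(); snap('wrist','w3.png');tips('wrist',['red_tin_center','slate_coaster','black_tin_center','cork_coaster','drawer_handle','tray'])
E
```

```text
13.2 [ 0.4406 -0.0466  0.2487] [ 3.14   0.004 -3.136] [-0.1  0.3  0.1] 0.08538875941248138 [-0.32  0.06  0.35  2.05 -0.02  1.04  1.62]
wrist red_tin_center 0.62 [ 0.4038 -0.1755  0.0254]
wrist slate_coaster 0.92 [ 0.4475  0.0953 -0.0021]
wrist black_tin_center 0.84 [ 0.4931 -0.1572  0.0261]
wrist cork_coaster 0.68 [ 0.4496 -0.021  -0.0015]
wrist drawer_handle 0.76 [0.5065 0.0366 0.0347]
wrist tray 0.74 [ 0.4475 -0.1699 -0.0014]
```

View pics/w3.png

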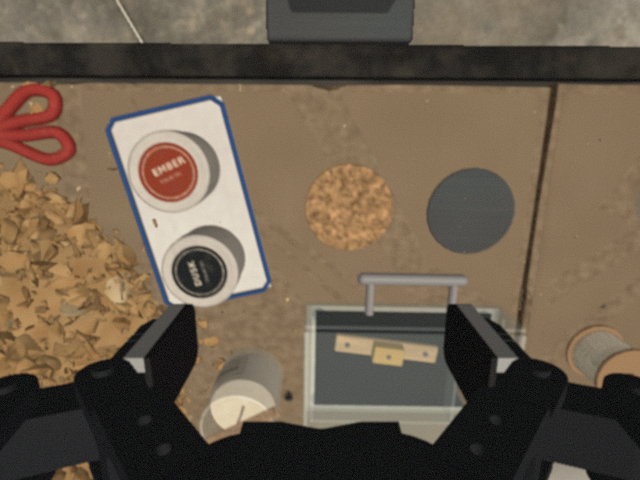

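Both tins are upright in the tray (red 170,172; black 202,268), the coasters are bare (cork 350,207; slate 471,210), and the handle runs (360,279) to (466,281).

```bash
python3 - <<'E'
from h import *
f=lambda u,v,z:np.round(ray('wrist',u,v,z),4)
P=[(108,126),(219,98),(268,285),(178,305)]
print('handle',f(360,279,.042),f(466,281,.042))
print('cork',f(350,207,.004),f(306,207,.004),f(394,207,.004),'slate',f(471,210,.004))
t=[f(*p,.01) for p in [(107,124),(220,97),(270,286)]];c=(t[0]+t[2])/2;print('tray',t,c)
ux=(t[2]-t[1]);ux/=np.linalg.norm(ux)
for n,p in dict(red=(170,172),black=(201,266)).items():
    q=f(*p,.05);d=(q-c)[:2];print(n,q,'in tray',d@ux[:2],d@[-ux[1],ux[0]])
E
```

```text
handle [ 0.5012 -0.017   0.042 ] [0.5033 0.0775 0.042 ]
cork [ 0.4431 -0.0243  0.004 ] [ 0.443  -0.0658  0.004 ] [0.4432 0.0172 0.004 ] slate [0.4463 0.0901 0.004 ]
tray [array([ 0.3671, -0.2404,  0.01  ]), array([ 0.3449, -0.1391,  0.01  ]), array([ 0.5201, -0.1018,  0.01  ])] [ 0.4436 -0.1711  0.01  ]
red [ 0.4054 -0.1743  0.05  ] in tray -0.03802897468636906 0.004824633074494099
black [ 0.4859 -0.1554  0.05  ] in tray 0.04464200794300913 0.006547604662493817
```

```bash
python3 - <<'E'
from h import *
st(); snap('wrist','w4.png');st();tips('wrist',['drawer_handle','wick_bar_center','red_tin_center','black_tin_center'])
g=cv2.imread('pics/w3.png',0).astype(int);h=cv2.imread('pics/w4.png',0)
print(cv2.phaseCorrelate(g[100:300,:].astype(float),h[100:300,:].astype(float)))
f=lambda u,v,z:np.round(ray('wrist',u,v,z),4)
r=robot.outline_of('black_tin_center','wrist')[0]['mask'];
v,u=np.nonzero(r);print(u.min(),u.max(),v.min(),v.max())
E
```

```text
13.55 [ 0.4385 -0.0518  0.2468] [-3.141e+00 -1.000e-03  3.139e+00] [-1.   0.7  0.8] 0.0856910395836947 [-0.32  0.06  0.36  2.05 -0.02  1.04  1.62]
13.6 [ 0.4386 -0.0517  0.2468] [-3.141e+00 -1.000e-03  3.139e+00] [-1.1  0.2  0.3] 0.08575481266898177 [-0.32  0.06  0.36  2.05 -0.02  1.04  1.62]
wrist drawer_handle 0.85 [0.5092 0.0404 0.0366]
wrist red_tin_center 0.72 [ 0.411  -0.1715  0.0273]
wrist black_tin_center 0.56 [ 0.4942 -0.1548  0.0227]
((7.023541248970957, 5.7487467279892), 0.9700896216280928)
169 251 231 312
```

Call:
drive_tool --pt "0 0 0 0 0 0.1224 22" --pt "0 0 0 0 0 0.1224 22" --pt "0 0 0 0 0 0.1224 22" --pt "0 0 0 0 0 0.1224 22" --pt "0 0 0 0 0 0.1224 22" --pt "0 0 0 0 0 0.1224 22" --pt "0 0 0 0 0 0.1224 22" --pt "0 0 0 0 0 0.1224 22" --pt "0 0 0 0 0 0.1224 22" --pt "0 0 0 0 0 0.1224 22"

```text
clock: 14.68
eef_pos: [0.439, -0.0508, 0.2473]
tool_rot: [3.142, -0.0, 1.911]
wrist_force: [0.9, -0.6, -0.5]
opening: 0.0218
grip_force: 0.0
```

Call:
drive_tool --pt "0 0 0 0 0 0.1224 22" --pt "0 0 0 0 0 0.1224 22" --pt "0 0 0 0 0 0.1224 22" --pt "15 11.6 24.5 0 0 0 22" --pt "15 11.6 24.5 0 0 0 22" --pt "15 11.6 24.5 0 0 0 22" --pt "15 11.6 24.5 0 0 0 22" --pt "15 11.6 24.5 0 0 0 22" --pt "15 11.6 24.5 0 0 0 22" --pt "0 0 0 0 0 0 22"

```text
clock: 15.52
eef_pos: [0.5096, 0.0411, 0.0959]
tool_rot: [-3.135, 0.001, 1.555]
wrist_force: [-0.4, 0.4, 0.6]
opening: 0.0221
grip_force: 0.0
```

Call:
drive_tool --pt "0 0 0 0 0 0 22" --pt "0 0 0 0 0 0 22" --pt "0 0 0 0 0 0 22" --pt "0 0 0 0 0 0 22"

```text
clock: 15.85
eef_pos: [0.5109, 0.0369, 0.1016]
tool_rot: [3.139, -0.001, 1.548]
wrist_force: [-0.8, -0.7, -0.5]
opening: 0.0218
grip_force: 0.0
```

```bash
python3 - <<'E'
from h import *
st(); snap('wrist','w5.png');tips('wrist',['drawer_handle','wick_bar_center']);snap('top','t5.png');tips('top',['drawer_handle','amber_jar_rim']);snap('scene');tips('scene',['drawer_handle'])
E
```

```text
15.85 [0.5109 0.0369 0.1016] [ 3.139e+00 -1.000e-03  1.548e+00] [-0.8 -0.7 -0.5] 0.021827853675355738 [-0.43  0.38  0.34  2.06 -0.19  0.73  0.01]
wrist drawer_handle 0.75 [0.5067 0.0414 0.0359]
top drawer_handle 0.64 [0.508  0.0401 0.0366]
top amber_jar_rim 0.77 [0.4428 0.2877 0.0872]
scene drawer_handle 0.81 [0.5067 0.0376 0.0359]
```

View pics/w5.png

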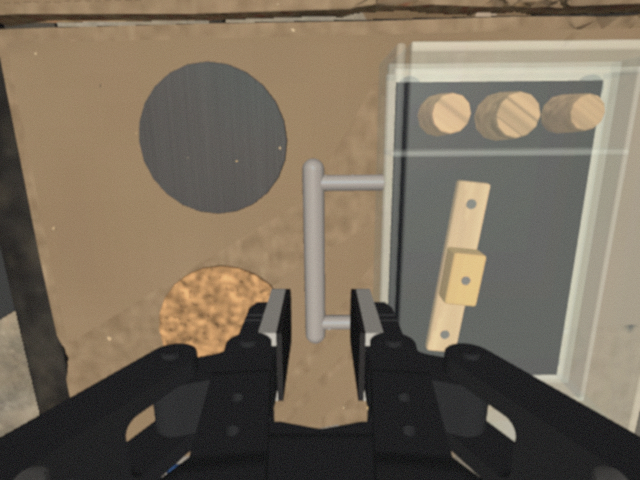

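Handle bar spans (313,163) to (315,338), between the fingers in column; clip at (465,278).

```bash
python3 - <<'E'
from h import *
f=lambda u,v,z:np.round(ray('wrist',u,v,z),4)
st();print(f(313.5,163,.036),f(315,338,.036),'clip',f(465,263,.0325),'bar ends',f(474,184,.0185),f(441,347,.0185))
E
```

```text
16.25 [0.5105 0.0377 0.1004] [ 3.141 -0.     1.549] [-0.4 -0.2  0.3] 0.021998791493636257 [-0.43  0.38  0.34  2.06 -0.19  0.73  0.01]
[0.5083 0.0877 0.036 ] [ 0.5066 -0.0077  0.036 ] clip [0.5878 0.033  0.0325] bar ends [0.5946 0.0733 0.0185] [ 0.5821 -0.0248  0.0185]
```

Call:
drive_tool --pt "2 -3 10 0 0 0 22" --pt "0 0 20 0 0 0 22" --pt "0 0 20 0 0 0 22" --pt "0 0 20 0 0 0 22" --pt "0 0 11 0 0 0 22" --pt "0 0 0 0 0 0 22" --pt "0 0 0 0 0 0 22"

```text
clock: 16.83
eef_pos: [0.507, 0.0398, 0.0186]
tool_rot: [-3.14, 0.0, 1.55]
wrist_force: [0.2, 0.4, -0.2]
opening: 0.0219
grip_force: 0.0
```

Call:
drive_tool --pt "0 0 0 0 0 0 5" --pt "0 0 0 0 0 0 5" --pt "0 0 0 0 0 0 5" --pt "0 0 0 0 0 0 5" --pt "0 0 0 0 0 0 5" --newtons 30

```text
clock: 17.25
eef_pos: [0.5076, 0.0398, 0.0191]
tool_rot: [3.141, 0.0, 1.55]
wrist_force: [1.4, 0.5, -4.6]
opening: 0.0099
grip_force: 29.1
```

Call:
drive_tool --pt "0 -6 0 0 0 0 5" --pt "0 -10 0 0 0 0 5" --pt "0 -10 0 0 0 0 5" --pt "0 -10 0 0 0 0 5" --pt "0 -10 0 0 0 0 5" --pt "0 -10 0 0 0 0 5" --pt "0 -10 0 0 0 0 5" --pt "0 -8 0 0 0 0 5" --pt "0 -6 0 0 0 0 5" --pt "0 0 0 0 0 0 5"

```text
clock: 18.08
eef_pos: [0.4248, 0.041, 0.0191]
tool_rot: [-3.138, 0.0, 1.549]
wrist_force: [-1.2, -4.8, -6.7]
opening: 0.0096
grip_force: 29.7
```

Call:
drive_tool --pt "0 0 0 0 0 0 5" --pt "0 0 0 0 0 0 5" --pt "0 0 0 0 0 0 5"

```text
clock: 18.33
eef_pos: [0.4271, 0.041, 0.0191]
tool_rot: [-3.14, 0.0, 1.549]
wrist_force: [-1.4, -4.3, -5.5]
opening: 0.0097
grip_force: 29.7
```

Call:
drive_tool --pt "0 0 0 0 0 0 24" --pt "0 0 0 0 0 0 24" --pt "0 0 0 0 0 0 24" --pt "0 0 0 0 0 0 24" --pt "0 0 -20 0 0 0 24" --pt "0 0 -30 0 0 0 24" --pt "0 0 -30 0 0 0 24" --pt "0 0 -20 0 0 0 24" --pt "0 0 0 0 0 0 36"

```text
clock: 19.08
eef_pos: [0.4311, 0.0425, 0.1233]
tool_rot: [3.132, -0.004, 1.55]
wrist_force: [0.3, 0.8, 0.3]
opening: 0.0347
grip_force: 0.0
```

Call:
drive_tool --pt "-3 20 0 0 0 0 36" --pt "-4 20 0 0 0 0 36" --pt "-3 20 0 0 0 0 36" --pt "-3 20 0 0 0 0 36" --pt "0 0 0 0 0 0.105 36" --pt "0 0 0 0 0 0 36" --pt "0 0 0 0 0 0 36" --pt "0 0 0 0 0 0 36" --pt "0 0 0 0 0 0 36" --pt "0 0 0 0 0 0 36"

```text
clock: 19.92
eef_pos: [0.5068, 0.027, 0.1192]
tool_rot: [-3.141, -0.0, 1.446]
wrist_force: [-0.6, -0.0, 0.9]
opening: 0.0357
grip_force: 0.0
```

```bash
python3 - <<'E'
from h import *
snap('wrist','w6.png');st();tips('wrist',['drawer_handle','wick_bar_center'])
E
```

```text
19.97 [0.5069 0.027  0.1193] [-3.141 -0.     1.446] [ 0.2  0.1 -0. ] 0.03614239917805637 [-0.46  0.35  0.4   2.06 -0.19  0.77 -0.07]
wrist wick_bar_center 0.62 [0.5099 0.0264 0.0215]
```

View pics/w6.png

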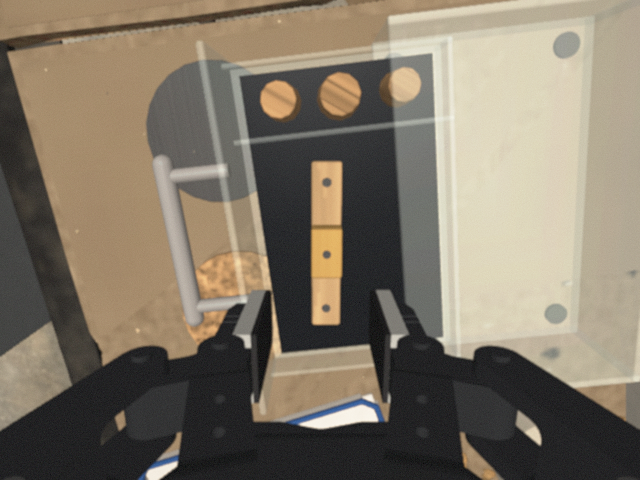

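```bash
python3 - <<'E'
from h import *
f=lambda u,v,z:np.round(ray('wrist',u,v,z),4)
print('clip',f(326,252,.0325),f(311,252,.0325),f(342,252,.0325),f(326,228,.0325),f(326,277,.0325))
print('ends',f(326,162,.0185),f(326,325,.0185))
print('case',f(389,17,.064),f(374,45,.064),f(410,300,.064),f(410,300,.05),'plate',f(232,75,.062),f(262,280,.062),f(200,42,.062))
print('case r', [f(u,v,.064) for u,v in [(389,17),(640,0),(575,332)]])
E
python3 - <<'E'
import cv2
im=cv2.imread('pics/w6.png')[0:400,180:480]
cv2.imwrite('pics/c6.png',cv2.resize(im,None,fx=2,fy=1.5*1,interpolation=3))
E
```

```text
clip [0.5101 0.024  0.0325] [0.5015 0.0251 0.0325] [0.5193 0.0228 0.0325] [0.5118 0.0381 0.0325] [0.5082 0.0088 0.0325]
ends [0.5164 0.0738 0.0185] [ 0.5038 -0.029   0.0185]
case [0.5507 0.135  0.064 ] [0.5433 0.1248 0.064 ] [0.5506 0.0024 0.064 ] [ 0.5531 -0.004   0.05  ] plate [0.4789 0.1208 0.062 ] [0.4764 0.0221 0.062 ] [0.4674 0.136  0.062 ]
case r [array([0.5507, 0.135 , 0.064 ]), array([0.6577, 0.1281, 0.064 ]), array([ 0.6356, -0.0267,  0.064 ])]
```

View pics/c6.png

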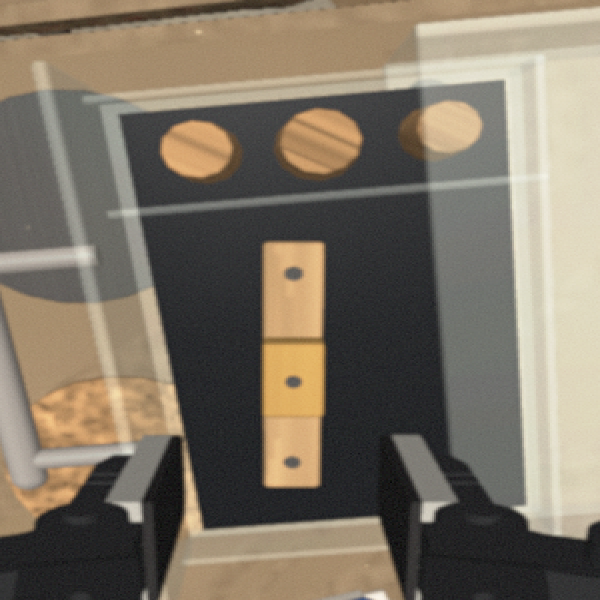

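Call:
drive_tool --pt "-2.8 3.4 10 0 0 0 28" --pt "0 0 20 0 0 0 28" --pt "0 0 20 0 0 0 28" --pt "0 0 20 0 0 0 28" --pt "0 0 4 0 0 0 28" --pt "0 0 0 0 0 0 28" --pt "0 0 0 0 0 0 28"

```text
clock: 20.65
eef_pos: [0.5106, 0.0233, 0.0454]
tool_rot: [3.141, 0.0, 1.444]
wrist_force: [-0.2, -0.1, -0.5]
opening: 0.0279
grip_force: 0.0
```

Call:
drive_tool --pt "0 0 7 0 0 0 28" --pt "0 0 7 0 0 0 28" --pt "0 0 4 0 0 0 28" --pt "0 0 0 0 0 0 28"

```text
clock: 20.98
eef_pos: [0.5097, 0.0237, 0.0266]
tool_rot: [-3.14, 0.0, 1.445]
wrist_force: [-0.5, 0.5, -0.1]
opening: 0.0281
grip_force: 0.0
```

Call:
drive_tool --pt "0 0 5 0 0 0 28" --pt "0 0 4 0 0 0 28" --pt "0 0 2 0 0 0 28" --pt "0 0 0 0 0 0 28" --pt "0 0 0 0 0 0 12" --pt "0 0 0 0 0 0 12" --pt "0 0 0 0 0 0 12" --pt "0 0 0 0 0 0 12" --pt "0 0 0 0 0 0 12" --pt "0 0 0 0 0 0 12" --newtons 25

```text
clock: 21.82
eef_pos: [0.5137, 0.0235, 0.0195]
tool_rot: [3.135, -0.002, 1.444]
wrist_force: [-3.1, -0.2, 24.1]
opening: 0.0174
grip_force: 28.6
```

Call:
drive_tool --pt "0 0 -6 0 0 0 12" --pt "0 0 -6 0 0 0 12" --pt "0 0 0 0 0 0 12" --pt "0 0 0 0 0 0 12"

```text
clock: 22.15
eef_pos: [0.5101, 0.0237, 0.0282]
tool_rot: [-3.142, -0.0, 1.445]
wrist_force: [-0.1, -0.5, 0.1]
opening: 0.0172
grip_force: 25.0
```

Call:
drive_tool --pt "0 0 -15 0 0 0 12" --pt "0 0 -30 0 0 0 12" --pt "0 0 -35 0 0 0 12" --pt "0 0 -35 0 0 0 12" --pt "25 -13 -20 0 0 0 12" --pt "30 -15.5 -20 0 0 0 12" --pt "35 -18 -20 0 0 0 12" --pt "35 -18 -20 0 0 0 12" --pt "30 -15.5 -10 0 0 0 12" --pt "20 -10 -10 0 0 0 12"

```text
clock: 22.98
eef_pos: [0.4426, 0.208, 0.2414]
tool_rot: [-3.141, -0.001, 1.449]
wrist_force: [0.4, -0.5, -1.0]
opening: 0.0175
grip_force: 25.0
```

Call:
drive_tool --pt "10 -5 0 0 0 0 12" --pt "0 0 0 0 0 0 12" --pt "0 0 0 0 0 0 12" --pt "0 0 0 0 0 0 12" --pt "0 0 0 0 0 0 12"

```text
clock: 23.4
eef_pos: [0.4412, 0.2126, 0.2402]
tool_rot: [-3.141, 0.002, 1.441]
wrist_force: [0.1, 0.0, -0.3]
opening: 0.0172
grip_force: 25.0
```

```bash
python3 - <<'E'
from h import *
snap('wrist','w7.png');st();tips('wrist',['amber_jar_rim','wick_bar_center'])
E
```

```text
23.45 [0.4412 0.2129 0.2403] [-3.141e+00  1.000e-03  1.441e+00] [ 0.2 -0.2 -0.5] 0.017437112417554836 [-0.84  0.15  0.34  1.96 -0.06  1.03 -0.6 ]
wrist amber_jar_rim 0.9 [0.4405 0.2865 0.083 ]
wrist wick_bar_center 0.96 [0.4382 0.2149 0.2438]
wrist wick_bar_center 0.58 [ 0.4479 -0.0143  0.0007]
```

View pics/w7.png

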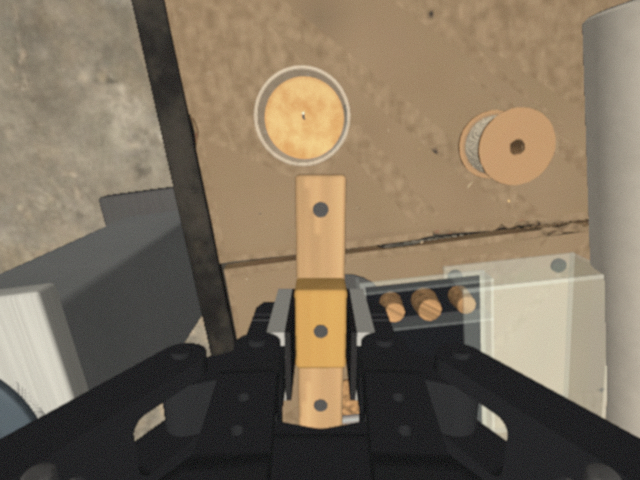

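The jar rim is a circle centred at (302,115). The bar is held straight with its clip at (321,330).

```bash
python3 - <<'E'
from h import *
f=lambda u,v,z:np.round(ray('wrist',u,v,z),4)
print('jar',f(302,115,.085),f(255,115,.085),f(350,115,.085),f(302,66,.085),f(302,165,.085))
z=robot.get_obs()['eef_pos'][2]
for d in (.010,.013,.016): print(d,'bar ends far',f(320,175,z+d-.014),'near',f(320,427,z+d-.014),'clip',f(321,331,z+d), f(321,291,z+d),f(321,368,z+d))
print('clip width',f(296,300,z+.013),f(345,300,z+.013))
o=robot.get_obs();print(o['eef_pos'])
E
```

```text
jar [0.4384 0.2898 0.085 ] [0.4062 0.294  0.085 ] [0.4712 0.2856 0.085 ] [0.4428 0.3209 0.085 ] [0.4336 0.2562 0.085 ]
0.01 bar ends far [0.4476 0.2638 0.2366] near [0.4341 0.1602 0.2366] clip [0.4411 0.2112 0.2506] [0.4431 0.2262 0.2506] [0.4392 0.1966 0.2506]
0.013 bar ends far [0.4476 0.2641 0.2396] near [0.4345 0.1626 0.2396] clip [0.4413 0.2127 0.2536] [0.4432 0.2274 0.2536] [0.4395 0.1985 0.2536]
0.016 bar ends far [0.4477 0.2645 0.2426] near [0.4348 0.1651 0.2426] clip [0.4415 0.2143 0.2566] [0.4434 0.2286 0.2566] [0.4397 0.2004 0.2566]
clip width [0.4345 0.2252 0.2536] [0.4508 0.2231 0.2536]
[0.4411597  0.21364102 0.24064662]
```

Call:
drive_tool --pt "10 -1.6 0 0 0 0 12" --pt "20 -3.3 0 0 0 0 12" --pt "20 -3.3 0 0 0 0 12" --pt "15 -2.6 0 0 0 0 12" --pt "9.9 -1.6 0 0 0 0 12" --pt "0 0 15 0 0 0 12" --pt "0 0 30 0 0 0 12" --pt "0 0 30 0 0 0 12" --pt "0 0 30 0 0 0 12" --pt "0 0 20 0 0 0 12"

```text
clock: 24.38
eef_pos: [0.4368, 0.2901, 0.1135]
tool_rot: [-3.14, 0.003, 1.445]
wrist_force: [-0.0, 0.3, -0.4]
opening: 0.0174
grip_force: 25.0
```

Call:
drive_tool --pt "0 0 5 0 0 0 12" --pt "0 0 0 0 0 0 12" --pt "0 0 0 0 0 0 12" --pt "0 0 0 0 0 0 12"

```text
clock: 24.72
eef_pos: [0.4391, 0.2916, 0.1126]
tool_rot: [3.139, -0.002, 1.444]
wrist_force: [-0.6, -0.5, -0.1]
opening: 0.0174
grip_force: 25.0
```

```bash
python3 - <<'E'
from h import *
snap('wrist','w8.png');st();tips('wrist',['amber_jar_rim','wick_bar_center'])
snap('scene','s8.png');tips('scene',['amber_jar_rim','wick_bar_center'])
E
```

```text
24.77 [0.439  0.2915 0.1127] [ 3.139e+00 -3.000e-03  1.445e+00] [-0.8  0.1  0.4] 0.017468180408456414 [-0.88  0.38  0.27  2.02 -0.14  0.76 -0.66]
wrist wick_bar_center 0.59 [0.439  0.2894 0.1167]
scene amber_jar_rim 0.71 [0.437  0.2852 0.0836]
scene amber_jar_rim 0.67 [0.4252 0.0393 0.0349]
scene wick_bar_center 0.74 [0.4367 0.2895 0.1148]
```

View pics/w8.png

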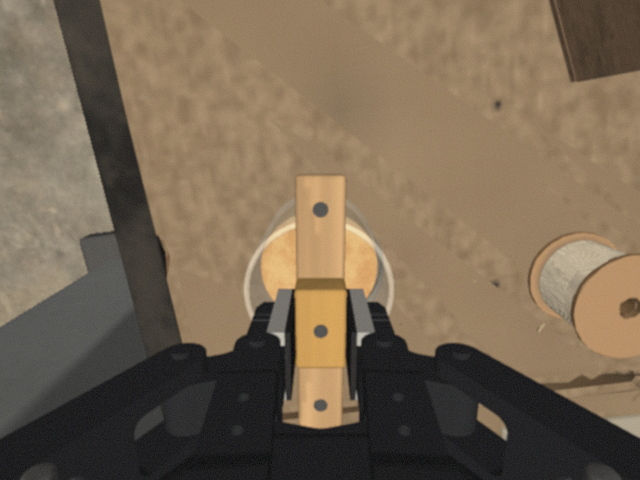

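```bash
python3 - <<'E'
from h import *
f=lambda u,v,z:np.round(ray('wrist',u,v,z),4)
for v in (285,290,295,300): print(v,f(319,v,.085),f(244,v,.085),f(394,v,.085))
im=cv2.imread('pics/w8.png')[170:420,220:420]
cv2.imwrite('pics/c8.png',cv2.resize(im,None,fx=2.4,fy=2.4,interpolation=3));st()
E
```

```text
285 [0.4378 0.2917 0.085 ] [0.4054 0.2958 0.085 ] [0.4702 0.2875 0.085 ]
290 [0.4375 0.2893 0.085 ] [0.4049 0.2935 0.085 ] [0.47   0.2852 0.085 ]
295 [0.4372 0.287  0.085 ] [0.4045 0.2912 0.085 ] [0.4698 0.2828 0.085 ]
300 [0.4369 0.2847 0.085 ] [0.4041 0.2889 0.085 ] [0.4696 0.2805 0.085 ]
25.02 [0.4382 0.291  0.1117] [ 3.141e+00 -1.000e-03  1.445e+00] [-1.   0.8 -2. ] 0.01761184609159953 [-0.88  0.38  0.27  2.02 -0.14  0.76 -0.66]
```

View pics/c8.png

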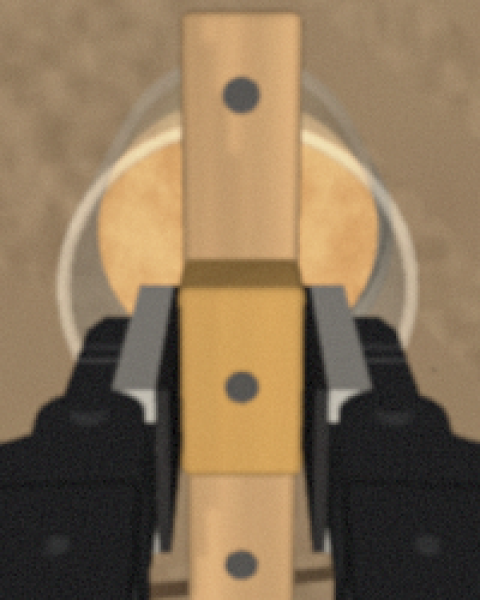

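Call:
drive_tool --pt "-1.5 0 6 0 0 0 12" --pt "0 0 6 0 0 0 12" --pt "0 0 3 0 0 0 12" --pt "0 0 0 0 0 0 12" --pt "0 0 0 0 0 0 12"

```text
clock: 25.43
eef_pos: [0.4375, 0.2891, 0.0955]
tool_rot: [-3.141, 0.001, 1.445]
wrist_force: [0.2, -0.3, 0.3]
opening: 0.0176
grip_force: 25.0
```

Call:
drive_tool --pt "0 0 2 0 0 0 12" --pt "0 0 0 0 0 0 12" --pt "0 0 0 0 0 0 12"

```text
clock: 25.68
eef_pos: [0.4378, 0.2893, 0.094]
tool_rot: [-3.142, -0.0, 1.445]
wrist_force: [-0.2, -0.2, -0.1]
opening: 0.0171
grip_force: 25.0
```

Call:
drive_tool --pt "0 0 1 0 0 0 12" --pt "0 0 0 0 0 0 12" --pt "0 0 0 0 0 0 12"

```text
clock: 25.93
eef_pos: [0.4377, 0.2893, 0.0931]
tool_rot: [-3.142, -0.0, 1.445]
wrist_force: [-0.4, 0.6, -1.1]
opening: 0.0173
grip_force: 25.0
```

Call:
drive_tool --pt "0 0 1 0 0 0 12" --pt "0 0 0 0 0 0 12" --pt "0 0 0 0 0 0 12"

```text
clock: 26.18
eef_pos: [0.4377, 0.2893, 0.092]
tool_rot: [-3.142, -0.0, 1.445]
wrist_force: [0.1, 0.4, -0.1]
opening: 0.0174
grip_force: 25.0
```

Call:
drive_tool --pt "0 0 1 0 0 0 12" --pt "0 0 0 0 0 0 12" --pt "0 0 0 0 0 0 12"

```text
clock: 26.43
eef_pos: [0.4379, 0.2894, 0.0914]
tool_rot: [3.141, -0.0, 1.445]
wrist_force: [-0.7, -1.9, 3.2]
opening: 0.0171
grip_force: 25.5
```

Call:
drive_tool --pt "0 0 1 0 0 0 12" --pt "0 0 0 0 0 0 12" --pt "0 0 0 0 0 0 12"

```text
clock: 26.68
eef_pos: [0.438, 0.2895, 0.0912]
tool_rot: [3.142, -0.001, 1.444]
wrist_force: [-2.4, -1.4, 10.8]
opening: 0.0174
grip_force: 26.4
```

Call:
drive_tool --pt "0 0 -1 0 0 0 12" --pt "0 0 0 0 0 0 12" --pt "0 0 0 0 0 0 20" --pt "0 0 0 0 0 0 24" --pt "0 0 0 0 0 0 28" --pt "0 0 0 0 0 0 30" --pt "0 0 0 0 0 0 30" --pt "0 0 0 0 0 0 30" --pt "0 0 0 0 0 0 30"

```text
clock: 27.43
eef_pos: [0.4377, 0.2893, 0.091]
tool_rot: [-3.141, 0.0, 1.445]
wrist_force: [0.8, -0.1, -0.1]
opening: 0.0302
grip_force: 0.0
```

Call:
drive_tool --pt "0 0 -10 0 0 0 30" --pt "0 0 -20 0 0 0 30" --pt "0 0 -30 0 0 0 30" --pt "0 0 -30 0 0 0 30" --pt "-25 0 -20 0 0 0 30" --pt "-25 0 -20 0 0 0 30" --pt "-20 0 -10 0 0 0 30" --pt "0 0 0 0 0 0 30" --pt "0 0 0 0 0 0 30" --pt "0 0 0 0 0 0 30"

```text
clock: 28.27
eef_pos: [0.4287, 0.2205, 0.2312]
tool_rot: [3.142, -0.001, 1.445]
wrist_force: [-0.5, 0.2, -0.7]
opening: 0.0302
grip_force: 0.0
```

```bash
python3 - <<'E'
from h import *
snap('wrist','w9.png');st();tips('wrist',['amber_jar_rim','wick_bar_center','drawer_handle'])
snap('scene','s9.png');tips('scene',['amber_jar_rim','wick_bar_center','drawer_handle'])
E
```

```text
28.32 [0.4285 0.2207 0.2308] [-3.141 -0.     1.446] [ 0.3  0.5 -0.1] 0.029910138422652405 [-0.85  0.15  0.33  1.99 -0.06  1.01 -0.62]
wrist amber_jar_rim 0.79 [0.4358 0.2871 0.0828]
wrist wick_bar_center 0.56 [0.4373 0.2909 0.0958]
wrist drawer_handle 0.76 [0.4326 0.0405 0.0347]
scene amber_jar_rim 0.76 [0.4356 0.2819 0.0812]
scene amber_jar_rim 0.71 [ 0.4511  0.095  -0.0052]
scene wick_bar_center 0.75 [0.4342 0.2875 0.0932]
scene drawer_handle 0.94 [0.4263 0.0381 0.0332]
```

View pics/w9.png

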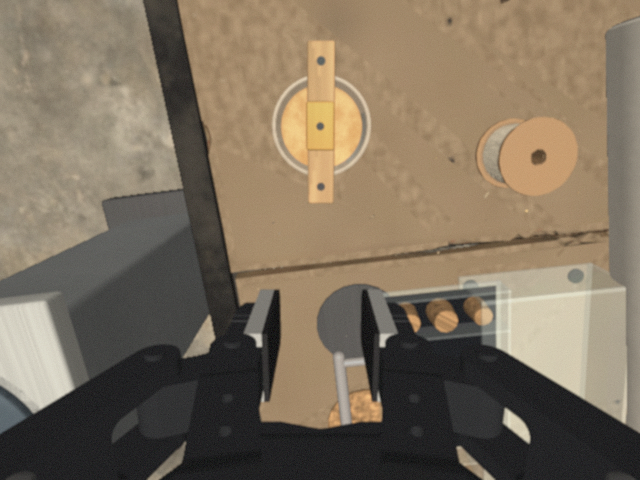

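```bash
python3 - <<'E'
from h import *
f=lambda u,v,z:np.round(ray('wrist',u,v,z),4)
print('clip',f(320,126,.105),f(320,102,.105),f(320,150,.105),'ends',f(321,41,.091),f(320,203,.091),'rim',f(322,125,.085),f(322,75,.085),f(322,175,.085),f(273,126,.085),f(371,126,.085))
im=cv2.imread('pics/w9.png')[20:220,240:400]
cv2.imwrite('pics/c9.png',cv2.resize(im,None,fx=3,fy=3,interpolation=3))
E
```

```text
clip [0.4372 0.2874 0.105 ] [0.439  0.3015 0.105 ] [0.4353 0.2728 0.105 ] ends [0.4442 0.338  0.091 ] [0.4307 0.2367 0.091 ] rim [0.4386 0.2879 0.085 ] [0.4425 0.319  0.085 ] [0.4344 0.2549 0.085 ] [0.4059 0.2914 0.085 ] [0.4711 0.2832 0.085 ]
```

View pics/c9.png

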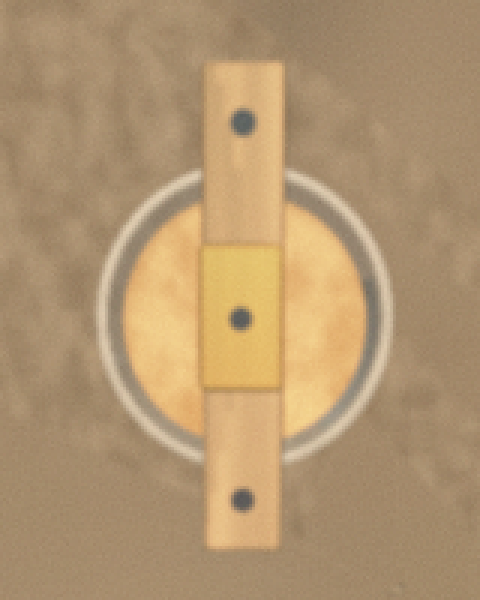

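The bar lies flat across the rim, clip within about 2 mm of the middle (clip hole 320,126; rim 322,125), and the jar is unmoved. Next, the drawer.

Call:
drive_tool --pt "0 0 0 0 0 -0.104 22" --pt "-30 0.6 10 0 0 0 22" --pt "-30 0.6 15 0 0 0 22" --pt "-30 0.6 20 0 0 0 22" --pt "-30 0.6 20 0 0 0 22" --pt "-30 0.6 30 0 0 0 22" --pt "-30 0.6 30 0 0 0 22" --pt "0 0 0 0 0 0 22" --pt "0 0 0 0 0 0 22" --pt "0 0 0 0 0 0 22"

```text
clock: 29.5
eef_pos: [0.4292, 0.0414, 0.1074]
tool_rot: [3.141, -0.0, 1.549]
wrist_force: [0.2, -0.0, 0.9]
opening: 0.022
grip_force: 0.0
```

```bash
python3 - <<'E'
from h import *
snap('wrist','w10.png');st();tips('wrist',['drawer_handle'])
r=robot.outline_of('drawer_handle','wrist')
im=cv2.imread('pics/w10.png')[100:400,150:450];cv2.imwrite('pics/c10.png',cv2.resize(im,None,fx=2,fy=2))
E
```

```text
29.55 [0.4295 0.0421 0.1078] [ 3.14e+00 -1.00e-03  1.55e+00] [-1.  -0.5  0.3] 0.02206747165951609 [-0.55  0.25  0.41  2.23 -0.16  0.68 -0.04]
wrist drawer_handle 0.9 [0.432  0.0376 0.0371]
```

View pics/c10.png

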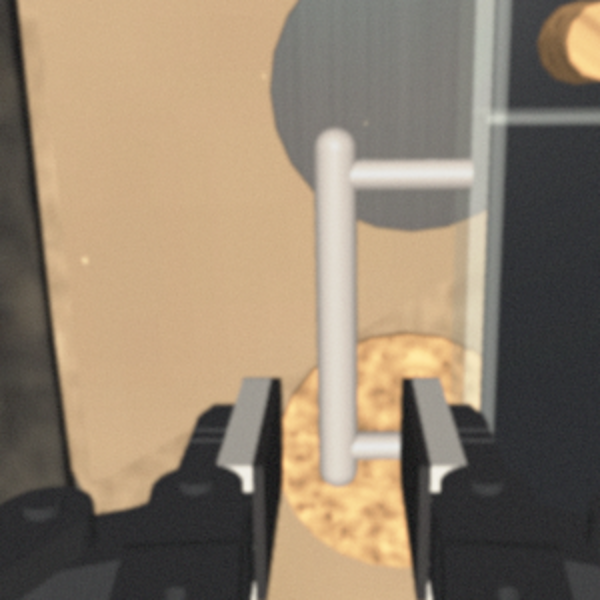

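Handle sits between the fingers, about 1 mm left of centre (crop 336,300).

Call:
drive_tool --pt "0 -1 10 0 0 0 22" --pt "0 0 20 0 0 0 22" --pt "0 0 22 0 0 0 22" --pt "0 0 22 0 0 0 22" --pt "0 0 14 0 0 0 22" --pt "0 0 0 0 0 0 22" --pt "0 0 0 0 0 0 5" --pt "0 0 0 0 0 0 5" --pt "0 0 0 0 0 0 5" --pt "0 0 0 0 0 0 5"

```text
clock: 30.48
eef_pos: [0.4282, 0.0421, 0.0195]
tool_rot: [3.14, -0.001, 1.55]
wrist_force: [1.1, 2.7, -2.3]
opening: 0.0097
grip_force: 24.5
```

Call:
drive_tool --pt "0 6 0 0 0 0 5" --pt "0 10 0 0 0 0 5" --pt "0 10 0 0 0 0 5" --pt "0 10 0 0 0 0 5" --pt "0 10 0 0 0 0 5" --pt "0 10 0 0 0 0 5" --pt "0 10 0 0 0 0 5" --pt "0 6 0 0 0 0 5" --pt "0 4 0 0 0 0 5" --pt "0 0 0 0 0 0 5"

```text
clock: 31.32
eef_pos: [0.5051, 0.0411, 0.0195]
tool_rot: [3.14, -0.002, 1.55]
wrist_force: [0.9, 5.1, -0.4]
opening: 0.01
grip_force: 24.7
```

Call:
drive_tool --pt "0 2 0 0 0 0 5" --pt "0 0 0 0 0 0 5" --pt "0 0 0 0 0 0 5"

```text
clock: 31.57
eef_pos: [0.5062, 0.0411, 0.0195]
tool_rot: [3.141, -0.002, 1.55]
wrist_force: [0.1, 5.2, 1.5]
opening: 0.0098
grip_force: 24.8
```

Call:
drive_tool --pt "0 2 0 0 0 0 5" --pt "0 0 0 0 0 0 5" --pt "0 0 0 0 0 0 5"

```text
clock: 31.82
eef_pos: [0.508, 0.041, 0.0195]
tool_rot: [-3.142, -0.002, 1.55]
wrist_force: [0.2, 5.4, 1.5]
opening: 0.0103
grip_force: 24.9
```

Call:
drive_tool --pt "0 1 0 0 0 0 5" --pt "0 0 0 0 0 0 5" --pt "0 0 0 0 0 0 5"

```text
clock: 32.07
eef_pos: [0.5088, 0.041, 0.0195]
tool_rot: [-3.141, -0.002, 1.55]
wrist_force: [-0.3, 4.7, 1.8]
opening: 0.0101
grip_force: 24.9
```

Call:
drive_tool --pt "0 1 0 0 0 0 5" --pt "0 0 0 0 0 0 5" --pt "0 0 0 0 0 0 5"

```text
clock: 32.32
eef_pos: [0.5093, 0.041, 0.0195]
tool_rot: [-3.14, -0.002, 1.55]
wrist_force: [-1.5, 5.7, 4.5]
opening: 0.0098
grip_force: 25.0
```

Call:
drive_tool --pt "0 1 0 0 0 0 5" --pt "0 0 0 0 0 0 5" --pt "0 0 0 0 0 0 5"

```text
clock: 32.57
eef_pos: [0.5093, 0.041, 0.0194]
tool_rot: [-3.138, -0.002, 1.55]
wrist_force: [-4.2, 4.9, 5.8]
opening: 0.0096
grip_force: 25.3
```

Call:
drive_tool --pt "0 1 0 0 0 0 5" --pt "0 0 0 0 0 0 5" --pt "0 0 0 0 0 0 5"

```text
clock: 32.82
eef_pos: [0.5093, 0.041, 0.0194]
tool_rot: [-3.136, -0.003, 1.55]
wrist_force: [-5.7, 5.9, 8.3]
opening: 0.0101
grip_force: 25.5
```

Drawer is home (stops at 0.5093 with force rising). Release, rise and turn back.

Call:
drive_tool --pt "0 -3 0 0 0 0 5" --pt "0 0 0 0 0 0 22" --pt "0 0 0 0 0 0 22" --pt "0 0 0 0 0 0 22" --pt "0 0 0 0 0 0 22" --pt "0 0 -20 0 0 0 22" --pt "0 0 -30 0 0 0 22" --pt "0 0 -40 0 0 0 22" --pt "0 0 -40 0 0 0 22" --pt "0 0 0 0 0 0 40"

```text
clock: 33.65
eef_pos: [0.5135, 0.0387, 0.1561]
tool_rot: [3.128, -0.003, 1.547]
wrist_force: [0.6, 0.1, 0.2]
opening: 0.0328
grip_force: 0.0
```

Call:
drive_tool --pt "0 0 0 0 0 -0.1224 85.4" --pt "0 0 0 0 0 -0.1224 85.4" --pt "0 0 0 0 0 -0.1224 85.4" --pt "0 0 0 0 0 -0.1224 85.4" --pt "0 0 0 0 0 -0.1224 85.4" --pt "0 0 0 0 0 -0.1224 85.4" --pt "0 0 0 0 0 -0.1224 85.4" --pt "0 0 0 0 0 -0.1224 85.4" --pt "0 0 0 0 0 -0.1224 85.4" --pt "0 0 0 0 0 -0.1224 85.4"

```text
clock: 34.48
eef_pos: [0.5085, 0.0386, 0.149]
tool_rot: [-3.141, -0.0, 2.778]
wrist_force: [0.2, -0.4, 0.3]
opening: 0.0855
grip_force: 0.0
```

Call:
drive_tool --pt "0 0 0 0 0 -0.1224 85.4" --pt "0 0 0 0 0 -0.1224 85.4" --pt "0 0 0 0 0 -0.1224 85.4" --pt "14 -30 0 0 0 0 85.4" --pt "14 -30 0 0 0 0 85.4" --pt "14 -30 0 0 0 0 85.4" --pt "14 -30 0 0 0 0 85.4" --pt "0 0 0 0 0 0 85.4" --pt "0 0 0 0 0 0 85.4" --pt "0 0 0 0 0 0 85.4"

```text
clock: 35.32
eef_pos: [0.4526, -0.0807, 0.1492]
tool_rot: [3.141, 0.0, 3.139]
wrist_force: [0.4, 1.1, -0.2]
opening: 0.0854
grip_force: 0.0
```

```bash
python3 - <<'E'
from h import *
snap('wrist','w11.png');st();tips('wrist',['red_tin_center','black_tin_center','drawer_handle'])
E
```

```text
35.37 [ 0.4529 -0.0801  0.1492] [3.141 0.    3.141] [ 0.1 -0.6  0.5] 0.08527293320125073 [-0.05  0.22  0.16  2.12 -0.05  0.8   1.7 ]
wrist red_tin_center 0.55 [ 0.4085 -0.1686  0.0244]
wrist black_tin_center 0.65 [ 0.4957 -0.1493  0.0262]
wrist drawer_handle 0.79 [0.5126 0.0412 0.0357]
```

Call:
drive_tool --pt "14.3 -30 0 0 0 0 85.4" --pt "14.3 -30 10 0 0 0 85.4" --pt "14.3 -30.7 20 0 0 0 85.4" --pt "0 0 20 0 0 0 85.4" --pt "0 0 0 0 0 0 85.4" --pt "0 0 0 0 0 0 85.4" --pt "0 0 0 0 0 0 85.4"

```text
clock: 36.1
eef_pos: [0.4106, -0.1704, 0.0997]
tool_rot: [3.141, 0.001, -3.141]
wrist_force: [0.7, 0.1, 0.4]
opening: 0.0856
grip_force: 0.0
```

Call:
drive_tool --pt "0 0 22 0 0 0 85.4" --pt "0 0 22 0 0 0 85.4" --pt "0 0 20 0 0 0 85.4" --pt "0 0 12 0 0 0 85.4" --pt "0 0 6 0 0 0 85.4" --pt "0 0 0 0 0 0 85.4" --pt "0 0 0 0 0 0 85.4"

```text
clock: 36.68
eef_pos: [0.4104, -0.171, 0.0178]
tool_rot: [-3.141, 0.002, 3.141]
wrist_force: [-0.5, -0.1, 0.6]
opening: 0.0853
grip_force: 0.0
```

Call:
drive_tool --pt "0 0 0 0 0 0 60" --pt "0 0 0 0 0 0 60" --pt "0 0 0 0 0 0 60" --pt "0 0 0 0 0 0 60" --pt "0 0 0 0 0 0 60" --pt "0 0 0 0 0 0 60" --pt "0 0 0 0 0 0 60"

```text
clock: 37.27
eef_pos: [0.4102, -0.1714, 0.0184]
tool_rot: [-3.141, 0.002, 3.14]
wrist_force: [-0.5, 0.9, 5.3]
opening: 0.0655
grip_force: 26.2
```

Call:
drive_tool --pt "0 0 -10 0 0 0 60" --pt "0 0 -22 0 0 0 60" --pt "0 0 -25 0 0 0 60" --pt "0 15 -23 0 0 0 60" --pt "-7 35 0 0 0 0 60" --pt "-7 35 0 0 0 0 60" --pt "-7 35 0 0 0 0 60" --pt "-7 35 0 0 0 0 60" --pt "-7 35 0 0 0 0 60" --pt "-7 35 0 0 0 0 60"

```text
clock: 38.1
eef_pos: [0.4518, 0.0552, 0.0983]
tool_rot: [3.141, 0.002, 3.14]
wrist_force: [0.2, -0.8, -1.1]
opening: 0.0652
grip_force: 28.8
```

Call:
drive_tool --pt "-1 25 0 0 0 0 60" --pt "0 18 0 0 0 0 60" --pt "0 0 0 0 0 0 60" --pt "0 0 20 0 0 0 60" --pt "0 0 25 0 0 0 60" --pt "0 0 20 0 0 0 60" --pt "0 0 8 0 0 0 60" --pt "0 0 0 0 0 0 60" --pt "0 0 0 0 0 0 60"

```text
clock: 38.85
eef_pos: [0.453, 0.096, 0.0247]
tool_rot: [-3.141, 0.0, 3.139]
wrist_force: [-0.1, -0.6, -1.8]
opening: 0.0651
grip_force: 28.8
```

Call:
drive_tool --pt "0 1 4 0 0 0 60" --pt "0 0 2.5 0 0 0 60" --pt "0 0 0 0 0 0 60" --pt "0 0 0 0 0 0 85.4" --pt "0 0 0 0 0 0 85.4" --pt "0 0 0 0 0 0 85.4" --pt "0 0 0 0 0 0 85.4" --pt "0 0 0 0 0 0 85.4" --pt "0 0 0 0 0 0 85.4"

```text
clock: 39.6
eef_pos: [0.4527, 0.0975, 0.0176]
tool_rot: [3.142, -0.0, 3.14]
wrist_force: [-0.3, 0.7, 0.3]
opening: 0.0856
grip_force: 0.0
```

Call:
drive_tool --pt "0 0 -20 0 0 0 85.4" --pt "0 0 -30 0 0 0 85.4" --pt "0 0 -30 0 0 0 85.4" --pt "-6.3 -35.5 0 0 0 0 85.4" --pt "-6.3 -35.5 0 0 0 0 85.4" --pt "-6.3 -35.5 0 0 0 0 85.4" --pt "-6.3 -35.5 0 0 0 0 85.4" --pt "-6.3 -35.5 0 0 0 0 85.4" --pt "-6.3 -35.5 0 0 0 0 85.4" --pt "-6.2 -35.5 0 0 0 0 85.4"

```text
clock: 40.43
eef_pos: [0.4962, -0.1528, 0.0976]
tool_rot: [3.141, -0.0, 3.14]
wrist_force: [0.5, 0.2, -0.6]
opening: 0.0854
grip_force: 0.0
```

Call:
drive_tool --pt "0 0 0 0 0 0 85.4" --pt "0 0 0 0 0 0 85.4" --pt "0 0 0 0 0 0 85.4"

```text
clock: 40.68
eef_pos: [0.4959, -0.1505, 0.0973]
tool_rot: [3.141, -0.001, 3.14]
wrist_force: [-0.5, 0.8, -0.4]
opening: 0.0853
grip_force: 0.0
```

Black was released at (0.497, −0.151): shift 1 mm, descend, grip.

Call:
drive_tool --pt "-1 -0.5 20 0 0 0 85.4" --pt "0 0 22 0 0 0 85.4" --pt "0 0 20 0 0 0 85.4" --pt "0 0 12 0 0 0 85.4" --pt "0 0 6 0 0 0 85.4" --pt "0 0 0 0 0 0 85.4" --pt "0 0 0 0 0 0 85.4"

```text
clock: 41.27
eef_pos: [0.4975, -0.1505, 0.0178]
tool_rot: [3.141, -0.0, 3.142]
wrist_force: [0.3, -0.3, -0.9]
opening: 0.0854
grip_force: 0.0
```

Call:
drive_tool --pt "0 0 0 0 0 0 60" --pt "0 0 0 0 0 0 60" --pt "0 0 0 0 0 0 60" --pt "0 0 0 0 0 0 60" --pt "0 0 0 0 0 0 60" --pt "0 0 0 0 0 0 60" --pt "0 0 0 0 0 0 60"

```text
clock: 41.85
eef_pos: [0.4981, -0.1514, 0.0189]
tool_rot: [3.141, 0.002, 3.14]
wrist_force: [-0.3, 0.7, 6.1]
opening: 0.0653
grip_force: 27.7
```

Call:
drive_tool --pt "0 0 -10 0 0 0 60" --pt "0 0 -22 0 0 0 60" --pt "0 0 -25 0 0 0 60" --pt "0 0 -23 0 0 0 60" --pt "9 25 0 0 0 0 60" --pt "10 30 0 0 0 0 60" --pt "10 30 0 0 0 0 60" --pt "10 25 0 0 0 0 60" --pt "9 17 0 0 0 0 60" --pt "0 10 0 0 0 0 60"

```text
clock: 42.68
eef_pos: [0.4475, -0.0123, 0.0981]
tool_rot: [3.141, -0.001, -3.141]
wrist_force: [0.0, -0.2, -0.9]
opening: 0.0657
grip_force: 28.5
```

Call:
drive_tool --pt "0 0 0 0 0 0 60" --pt "0 0 0 0 0 0 60" --pt "0 0 20 0 0 0 60" --pt "0 0 25 0 0 0 60" --pt "0 0 20 0 0 0 60" --pt "0 0 8 0 0 0 60" --pt "0 0 0 0 0 0 60" --pt "0 0 0 0 0 0 60"

```text
clock: 43.35
eef_pos: [0.4501, -0.0155, 0.0247]
tool_rot: [-3.141, 0.0, 3.138]
wrist_force: [0.4, -0.5, -1.2]
opening: 0.066
grip_force: 28.5
```

Call:
drive_tool --pt "0 0.5 4 0 0 0 60" --pt "0 0 2.5 0 0 0 60" --pt "0 0 0 0 0 0 60" --pt "0 0 0 0 0 0 85.4" --pt "0 0 0 0 0 0 85.4" --pt "0 0 0 0 0 0 85.4" --pt "0 0 0 0 0 0 85.4" --pt "0 0 0 0 0 0 85.4" --pt "0 0 0 0 0 0 85.4"

```text
clock: 44.1
eef_pos: [0.4495, -0.0139, 0.0181]
tool_rot: [3.141, -0.0, 3.14]
wrist_force: [-0.3, -0.0, 0.7]
opening: 0.0854
grip_force: 0.0
```

Call:
drive_tool --pt "0 0 -20 0 0 0 85.4" --pt "0 0 -30 0 0 0 85.4" --pt "0 0 -40 0 0 0 85.4" --pt "0 10 -40 0 0 0 85.4" --pt "1 12 -40 0 0 0 85.4" --pt "2 12 -40 0 0 0 85.4" --pt "3 12 -40 0 0 0 85.4" --pt "3 12 -30 0 0 0 85.4" --pt "0 0 0 0 0 0 85.4" --pt "0 0 0 0 0 0 85.4"

```text
clock: 44.93
eef_pos: [0.4412, 0.0447, 0.2993]
tool_rot: [3.14, 0.004, 3.142]
wrist_force: [0.8, 0.4, -0.4]
opening: 0.0852
grip_force: 0.0
```

Call:
drive_tool --pt "0 0 0 0 0 0 85.4" --pt "0 0 0 0 0 0 85.4" --pt "0 0 0 0 0 0 85.4" --pt "0 0 0 0 0 0 85.4"

```text
clock: 45.27
eef_pos: [0.4402, 0.0434, 0.2964]
tool_rot: [-3.141, -0.003, 3.139]
wrist_force: [-0.3, -0.3, 0.0]
opening: 0.0848
grip_force: 0.0
```

```bash
python3 - <<'E'
from h import *
snap('wrist','w12.png');st();tips('wrist',['red_tin_center','black_tin_center','drawer_handle','amber_jar_rim','wick_bar_center'])
E
```

```text
45.32 [0.4403 0.0435 0.2966] [-3.141e+00 -2.000e-03  3.139e+00] [0.2 0.1 0.2] 0.08514305217283683 [-0.32  0.02  0.13  1.97 -0.    1.16  1.38]
wrist red_tin_center 0.68 [0.453  0.0958 0.0229]
wrist black_tin_center 0.62 [ 0.4483 -0.0181  0.0247]
wrist black_tin_center 0.31 [ 0.4473 -0.1673 -0.0023]
wrist drawer_handle 0.75 [0.514  0.0405 0.0329]
wrist amber_jar_rim 0.97 [0.4404 0.2861 0.083 ]
wrist amber_jar_rim 0.53 [ 4.500e-01 -1.657e-01  3.000e-04]
wrist wick_bar_center 0.82 [0.4366 0.2937 0.0935]
wrist wick_bar_center 0.69 [0.4355 0.2853 0.0835]
```

View pics/w12.png

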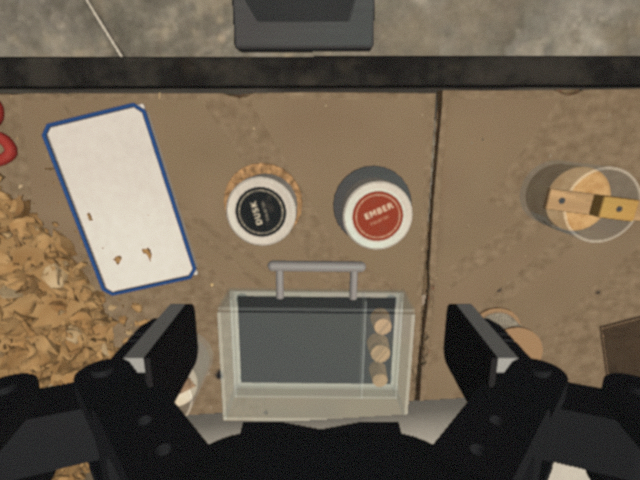

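The black tin (263,209) and red tin (377,214) are back on their coasters as at the start. The drawer is shut (handle at row 266), and the bar is across the jar rim with its clip at about (608,206). Handing in.

```bash
python3 -c "
from rig import robot
print(robot.job_done())"
```

```text
the job is handed in; nothing more can be done
None
```

I handed the job in at about 45 s. My last camera check showed the wick bar flat across the jar rim with its clip about 2 mm from the middle, the drawer shut and both tins upright on their own coasters; the hand-in returned no verdict.

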